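# Turn the condiment carousel until the pepper mill is at the front

### The arm

A 6-joint arm with a two-finger parallel gripper is mounted at the origin on a cart in front of the work surface, level with it; the furniture and walls round the work are solid. World frame = base frame: x ahead of the robot, y to its left, z up, the work surface at z = 0. Lengths are in m, angles in rad, forces in N, time in s.
With the tool pointing down it reaches from about 0.375 to 0.9 m from the base axis. Payload 3.1 kg.
Tool frame: the origin (TCP) lies between the finger pads; the fingertips stand 8 mm ahead of it and the grasp point (between the pads) lies 11 mm behind it (manip.tip_extent is the distance from the TCP to the fingertips, in m); z points along the fingers, x is the direction in which the jaws open and shut, and the axes are right-handed (so a half turn about z gives the same grasp; the last joint's range is limited). The gripper opens to 85 mm and grips with 20 to 120 N. Pads are 22 mm wide; open, the fingers measure 114 mm over their backs; the gripper's body (76 mm by 85 mm) begins 54 mm behind the grasp point. The pads swing forward as they close: fully open they stand 13 mm farther back than shut.
Start: joints at [0.95, 0.527, 1.433, -0, 1.181, -0.178], TCP at [0.268, 0.565, 0.219] pointing down, gripper open.
Joint ranges: [-3.08, 3.08], [-0.75, 2.2], [0.22, 2.44], [-1.43, 4.57], [0, 2.65], [-2.85, 2.85]. Speed limits (rad/s): [2.79, 2.79, 3.14, 3.14, 3.14, 3.14].

### API

Orientations are given as a unit quaternion [x, y, z, w].
In Python, from station import manip gives the robot as it stands.
- The arm moves only by the tool move_arm, never from a script. Its argument "deltas" is a list that holds one entry, the list of rows, each a list of 4 numbers: the shift along the tool's x, y, z in m, then the turn about the tool's z in degrees. A call has 1 to 20 rows; each row is the pose to reach, as a shift and turn from the pose measured when the call began, along the tool's axes at that moment; what a row does not reach only later rows make up. A row lasts 1/12 s, in which the tool goes at most 41.7 mm and 7.16 degrees, less where a joint would pass 70% of its speed; a pose out of reach is approached as far as the arm can. A call with a gripper value outside its range is refused whole. "gripper" is the opening, from 0 (shut) to 1 (fully open), set as the call begins (left out, the last holds). The fingers move at their own pace and stop on an object; "squeeze" is the grip in N (left out, the last holds). Time passes only in rows, so rows that repeat a pose let the fingers close. It gives the time, the measured TCP pose, the force and the opening at its end, in the units of the state.
- manip.sense(): the state, without advancing time (a new reading comes with each control period).
- manip.snapshot(name): name is "side" or "top"; returns a dict with "img" (400x640x3 uint8, red, green, blue), "vertical_fov" (degrees; the focal length in pixels is half the picture's height over the tangent of half this angle, whatever the lens; pixels are square), "cx", "cy" (the principal point, pixels), "D" ([k1, k2, p1, p2, k3] as OpenCV has them; the pictures are not rectified), "origin" and "orientation" of the camera in the world. Camera axes: x right, y down, z forward; pixel columns grow to the right and rows downward; lengths in m; the calibration is good to about 2 mm. A picture is of the moment at which its call begins. There is no depth.
- manip.sign_off(): hands the job in, once; it reports no verdict.
The state is a dict: "t": time; "q": joint angles; "qd": joint speeds; "tau": joint torques, N m; "tcp_pos": TCP position; "tool_rot": TCP orientation; "force": force on the tool from outside, world axes, zero at the start; "ft_torque": the same for the moment, N m; "finger_gap": opening from 0.0 (shut) to 1.0 (fully open).
Only numpy, scipy, OpenCV 4.12 (cv2) and the standard library are available. Lean on these libraries where they do the work, as an engineer would, in place of code of your own. Each camera call takes 0.05 s, during which the arm holds its last target.

### The job

The cook wants the pepper mill: push the scalloped rim of the wooden turntable round gently with your fingertips, in as many pushes as it takes, until the brown pepper mill riding on it stands at the very front, straight between the middle of the turntable and the worktop's front edge, then let the turntable rest and take your hand away. Do not touch, lift or knock over the mill or the jars that ride on the turntable, and leave the oil bottle, mug and kitchen timer beside it where they stand.

Things in the scene. Friction and masses are not known exactly. Their poses are not given: they have to be found in the camera images.
- turntable_base: Turntable: fixed foot 224 mm across under a round wooden tray, 332 mm across on average, with 10 lobes round its edge; tray underside 14 mm, rim top 42 mm above the worktop. Inside a raised border (6 mm above the tray floor, inner radius 142 mm) lies cork. Origin on the worktop on the turning axis; the foot's axes are the world's: -x is to the worktop's front edge, the robot's side.
- turntable_center (a point): Point on the turning axis at the height of the tray's floor, 36 mm above the worktop; it does not turn, and its axes are the world's. The pepper mill is at the front when, seen from here, it lies straight towards -x.
- turntable (a joint): Angle of the tray on its fixed foot, rad, growing counter-clockwise seen from above; starts between -3 and 3 and can go several turns (stops at -9 and +9). Stiff bearing: about 1.5 N at the rim turns it slowly, a little more when faster; it stops within a few millimetres once the push ends.
- lobe (a point): Tip of one of the 10 rounded lobes of the wavy rim, 180 mm from the axis, at rim-top height (42 mm); turns with the tray. The lobes are 36 degrees apart and 28 mm high; the edge waves evenly between radius 180 mm at the lobes and 152 mm in the scoops, each scoop about 50 mm wide, its middle 18 degrees from the lobes. Closed fingers can stand in a scoop and push the flank of a lobe.
- pepper_mill: Dark brown wooden pepper mill with a small metal knob on top, 58 mm across, 170 mm high, loose, standing on the tray floor with its axis about 75 mm from the turning axis, at the side or the back to begin with. Origin at the centre of its underside. It rides with the tray.
- mustard_jar: Glass jar of yellow mustard with a whitish lid, 59 mm across, 103 mm high, loose on the tray, about 75 mm from the axis; at the front to begin with. Origin at the centre of its underside.
- clip_jar: Glass wire-clip jar with white rice, 75 x 66 mm, 107 mm high, loose on the tray, about 75 mm from the axis. Origin at the centre of its underside.
- spice_jar_a: Spice jar with a black cap and a blue label, 41 mm across, 105 mm high, loose on the tray, about 75 mm from the axis. Origin at the centre of its underside.
- spice_jar_b: A second spice jar just like the first. Origin at the centre of its underside.
- oil_bottle: Tall clear bottle of oil with a dark cap, 60 mm across, 272 mm high, loose on the worktop behind and left of the turntable. Origin at the centre of its underside.
- mug: Dark green mug, 92 mm across, 128 mm with its handle, 95 mm high, loose on the worktop to the right of the turntable. Origin under the middle of mug and handle.
- kitchen_timer: Kitchen timer with a white foot and a red dial, 60 mm across, 48 mm high, loose on the worktop in front and right of the turntable. Origin at the centre of its underside.

How it is judged:
On the way, in this order (a step that is already met when the one before it is completed fails the run):
1. the fingers push the turntable round (contact force between the fingers and turntable_base above 0.3 N and (velocity of joint turntable above 0.03 rad/s or velocity of joint turntable below -0.03 rad/s)), for 0.1 s.
2. the pepper mill has come round to the front (y of pepper_mill in the frame of turntable_center between -0.022 and 0.022 m and x of pepper_mill in the frame of turntable_center below -0.05 m), for 0.2 s.
At the end, for the whole second after the job is handed in: The mill is in front of the axis, within 22 mm (about 15 degrees) either side of the line straight to the worktop's front edge; the turntable is at rest; mill and jars stand upright on it, 50 to 115 mm from the axis; oil bottle, mug and timer are within 15 mm of where they stood (all of step 2 and velocity of joint turntable between -0.05 and 0.05 rad/s and horizontal distance between mustard_jar and turntable_center between 0.05 and 0.115 m and angle between each of mustard_jar, pepper_mill, clip_jar, spice_jar_a, spice_jar_b's own z axis and vertical below 0.15 rad and linear speed of each of mustard_jar, pepper_mill, clip_jar, spice_jar_a, spice_jar_b below 0.03 m/s and horizontal distance between pepper_mill and turntable_center between 0.05 and 0.115 m and horizontal distance between clip_jar and turntable_center between 0.05 and 0.115 m and horizontal distance between spice_jar_a and turntable_center between 0.05 and 0.115 m and horizontal distance between spice_jar_b and turntable_center between 0.05 and 0.115 m and distance of each of oil_bottle, mug, kitchen_timer from where it was at the start of the episode below 0.015 m); the robot touches nothing.
It fails at once if the robot touches the pepper mill or a jar on the turntable (contact force between any of the fingers, the arm and mustard_jar above 0.5 N or contact force between any of the fingers, the arm and pepper_mill above 0.5 N or contact force between any of the fingers, the arm and clip_jar above 0.5 N or contact force between any of the fingers, the arm and spice_jar_a above 0.5 N or contact force between any of the fingers, the arm and spice_jar_b above 0.5 N).
It fails at once if the pepper mill or a jar is lifted off the tray (height (world z) of any of mustard_jar, pepper_mill, clip_jar, spice_jar_a, spice_jar_b above 0.056 m).
It fails at once if the pepper mill or a jar is tipped over (angle between any of mustard_jar, pepper_mill, clip_jar, spice_jar_a, spice_jar_b's own z axis and vertical above 0.35 rad).
It fails at once if the oil bottle, the mug or the timer is pushed or knocked over (distance of any of oil_bottle, mug, kitchen_timer from where it was at the start of the episode above 0.015 m).
It fails at once if the turntable is spun so hard (over 2.5 rad/s) that jars may slide (velocity of joint turntable above 2.5 rad/s or velocity of joint turntable below -2.5 rad/s).
It also fails if it takes over 72 s, if anything falls off the work surface, if the arm or the gripper's body presses on something with over 40 N, if the wrist force passes 120 N, or if a joint passes its speed limit or range.

## Working session

There is one attempt and no reset: what is moved stays moved. The work goes in short steps, Python scripts to look and compute and a tool call to move; the robot and the scene stay as the last step left them, time stands still between calls to the robot, and variables do not carry over. Pictures are saved under pics/ and viewed, and the job is handed in when it is done.

Besides the shell and the picture viewer there is one more tool, called as name([rows], argument=value, ...), one row to a line, values as JSON. move_arm: Moves the arm, as the interface text tells. Its arguments: {"type":"object","properties":{"deltas":{"type":"array"},"gripper":{"type":"number"},"squeeze":{"type":"number"}},"required":["deltas"]}

```bash
mkdir -p pics; ls; cat > h.py <<'E'
import numpy as np,cv2,json
from scipy.spatial.transform import Rotation as R
from station import manip
def snap(name,fn):
    s=manip.snapshot(name); cv2.imwrite('pics/'+fn,cv2.cvtColor(s['img'],cv2.COLOR_RGB2BGR)); return s
def K(s):
    f=200/np.tan(np.radians(s['vertical_fov'])/2); return np.array([[f,0,s['cx']],[0,f,s['cy']],[0,0,1]])
def Rm(s):
    o=np.array(s['orientation']); return R.from_quat(o).as_matrix() if o.size==4 else o.reshape(3,3)
def unproj(s,uv,z):
    p=cv2.undistortPoints(np.array(uv,float).reshape(-1,1,2),K(s),np.array(s['D'],float)).reshape(-1,2)
    d=np.c_[p,np.ones(len(p))]@Rm(s).T; o=np.array(s['origin']); return o+d*((z-o[2])/d[:,2])[:,None]
def proj(s,P):
    r=Rm(s).T; return cv2.projectPoints(np.array(P,float).reshape(-1,1,3),cv2.Rodrigues(r)[0],-r@np.array(s['origin']),K(s),np.array(s['D'],float))[0].reshape(-1,2)
E
python3 - <<'E'
from h import *
for n in('top','side'):
    s=snap(n,n+'0.png'); print(n,s['origin'],Rm(s).round(3).tolist(),s['vertical_fov'],s['D'])
print(manip.sense())
E
```

```text
pics
top [ 0.36296852 -0.16917854  1.31950452] [[0.027, -0.987, 0.159], [-0.999, -0.029, -0.013], [0.017, -0.158, -0.987]] 51.97011507002236 [0.0311634 0.        0.        0.        0.       ]
side [ 0.46204385 -1.15779656  0.87702678] [[0.991, -0.09, 0.101], [-0.135, -0.63, 0.765], [-0.005, -0.771, -0.637]] 45.95123431871271 [-0.06547698  0.          0.          0.          0.        ]
{'t': 0.1, 'q': array([ 9.49488350e-01,  5.28398564e-01,  1.43376737e+00,  1.05110278e-05,
        1.18138643e+00, -1.78514486e-01]), 'qd': array([ 3.96661588e-04, -3.82385682e-03, -4.11955594e-03, -1.03609204e-03,
       -2.71927496e-05, -6.13700070e-04]), 'tau': array([-2.10731018e-04, -4.43305635e+01, -1.78584641e+01, -2.80493432e-04,
        3.87579203e-03,  5.19702127e-06]), 'tcp_pos': array([0.2673795 , 0.56418912, 0.21801807]), 'tool_rot': array([ 8.45123499e-01,  5.34570211e-01, -9.09780264e-04,  3.63933851e-04]), 'force': array([-0.16846361,  0.03537381,  0.69837597]), 'ft_torque': array([-0.0093705 ,  0.00579044,  0.01908431]), 'finger_gap': 1.0013499841305595}
```

View pics/top0.png

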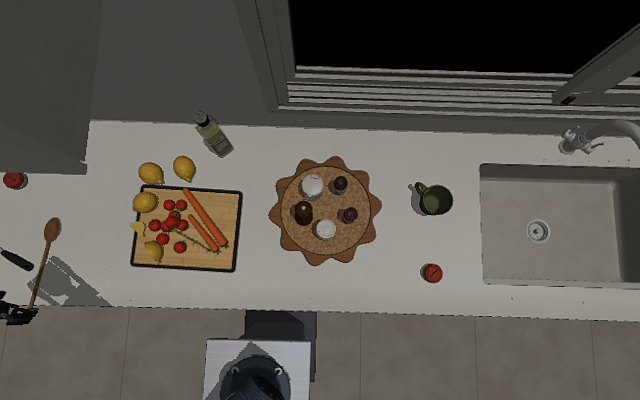

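View pics/side0.png

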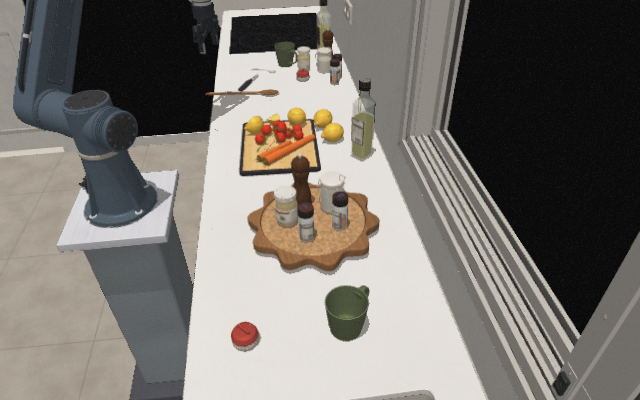

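```bash
cat >> h.py <<'E'
from scipy.optimize import least_squares
def rim(c,th,n=360,rr=None,z=.042):
    a=np.linspace(0,2*np.pi,n,endpoint=False); r=.166+.014*np.cos(10*(a-th)) if rr is None else rr+0*a
    return np.c_[c[0]+r*np.cos(a),c[1]+r*np.sin(a),z+0*a]
def mask(s):
    hsv=cv2.cvtColor(s['img'],cv2.COLOR_RGB2HSV); m=((hsv[...,1]>75)).astype(np.uint8)
    return m
def fit(s,c0=None,m=None):
    # area overlap fit against saturated blob
    m=mask(s); n,l,st,ce=cv2.connectedComponentsWithStats(m)
    i=l[int(c0[1]),int(c0[0])]; b=(l==i).astype(np.uint8)
    cs=max(cv2.findContours(b,cv2.RETR_EXTERNAL,cv2.CHAIN_APPROX_NONE)[0],key=len).reshape(-1,2).astype(float)
    return b,cs
E
python3 - <<'E'
from h import *
s=snap('top','top1.png')
b,cs=fit(s,(340,205))
print(b.sum(),len(cs),cs.min(0),cs.max(0))
W=unproj(s,cs,.042)
def res(p):
    d=W[:,:2]-p[:2]; r=np.hypot(*d.T);a=np.arctan2(d[:,1],d[:,0]); return r-(.166+.014*np.cos(10*(a-p[2])))
best=min((least_squares(res,[W[:,0].mean(),W[:,1].mean(),t],loss='soft_l1',f_scale=.003) for t in np.radians([0,9,18,27])),key=lambda r:r.cost)
print(best.x,best.cost,np.degrees(best.x[2])%36,np.abs(best.fun).mean())
c=best.x[:2]
im=cv2.cvtColor(s['img'],cv2.COLOR_RGB2BGR); im=cv2.resize(im,None,fx=4,fy=4,interpolation=cv2.INTER_CUBIC)
cv2.polylines(im,[((proj(s,rim(c,best.x[2]))+.5)*4).astype(int)],True,(255,0,0),1)
y0,x0=145*4,255*4; cv2.imwrite('pics/top1z.png',im[y0:y0+520,x0:x0+560])
E
```

```text
7567 338 [269. 156.] [381. 265.]
[ 0.55606417 -0.19159801  0.44343874] 0.001433288942619238 25.407168516475547 0.003154941531967979
```

View pics/top1z.png

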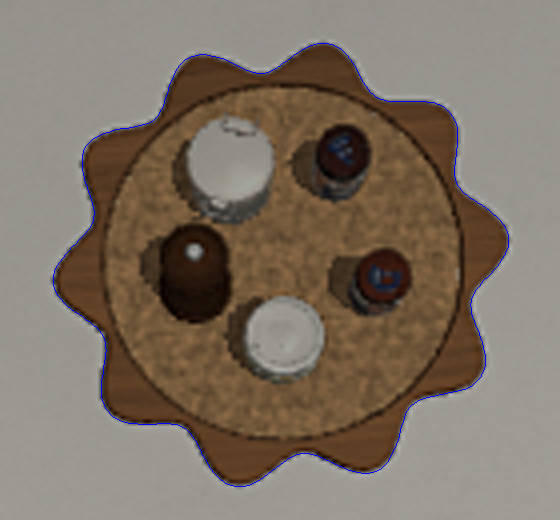

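```bash
python3 - <<'E'
from h import *
s=manip.snapshot('top'); c=np.array([.5561,-.1916])
def P(n,u,v,z):
    w=unproj(s,[[255+u/4-.5,145+v/4-.5]],z)[0,:2]; d=w-c
    print(n,w.round(4),'r',np.hypot(*d).round(4),'ang',np.degrees(np.arctan2(d[1],d[0])).round(1))
P('mill',194,251,.206);P('must',285,335,.139);P('clip',230,160,.143);P('sa',343,152,.141);P('sb',384,272,.141)
w=lambda u,v,z:print(unproj(s,[[u,v]],z)[0].round(3))
w(432,273,.048);w(435,200,.095);w(202,116,.272);w(225,152,0)
for y in (305,312):w(320,y,0)
t=manip.sense();print(t['t'],R.from_quat(t['tool_rot']).as_matrix().round(4).tolist())
E
```

```text
mill [ 0.5357 -0.1281] r 0.0667 ang 107.8
must [ 0.4867 -0.1934] r 0.0695 ang -178.5
clip [ 0.6136 -0.1497] r 0.0711 ang 36.1
sa [ 0.6225 -0.2324] r 0.078 ang -31.6
sb [ 0.5344 -0.264 ] r 0.0756 ang -106.7
[ 0.368 -0.524  0.048]
[ 0.587 -0.524  0.095]
[0.763 0.145 0.272]
[0.745 0.143 0.   ]
[ 0.26  -0.184  0.   ]
[ 0.239 -0.185  0.   ]
0.2 [[0.4285, 0.9035, -0.0008], [0.9035, -0.4285, -0.0011], [-0.0013, -0.0003, -1.0]]
```

```bash
cat >> h.py <<'E'
C=np.array([.5561,-.1916])
def plan(pts):  # pts: (phi deg, r, z) ; yaw=phi-90
    t=manip.sense(); Rt=R.from_quat(t['tool_rot']).as_matrix(); p=np.array(t['tcp_pos']); yaw=np.degrees(np.arctan2(Rt[1,0],Rt[0,0]))
    print('t',t['t'],'p',p.round(4),'yaw',yaw.round(2),'F',np.round(t['force'],2))
    out=[]
    for ph,r,z in pts:
        a=np.radians(ph); w=np.array([*(C+r*np.array([np.cos(a),np.sin(a)])),z])
        d=Rt.T@(w-p); out.append([*d.round(4).tolist(),round(float(-((ph-90-yaw+180)%360-180)),1)])
    print(json.dumps(out))
E
python3 - <<'E'
from h import *
plan([(79.4,.178,.2)])
plan([(79.4,.178,.08)])
E
```

```text
t 0.2 p [0.2675 0.5644 0.2183] yaw 64.63 F [-0.3  -0.02  0.86]
[[-0.3872, 0.5393, 0.0187, 75.2]]
t 0.2 p [0.2675 0.5644 0.2183] yaw 64.63 F [-0.3  -0.02  0.86]
[[-0.3871, 0.5393, 0.1387, 75.2]]
```

move_arm([
  [[-0.02,0.028,0,4],[-0.04,0.056,0,8],[-0.065,0.09,0,14],[-0.09,0.125,0,20],[-0.115,0.16,0,26],[-0.14,0.195,0,32],[-0.165,0.23,0,38],[-0.19,0.265,0,44],[-0.215,0.3,0,50],[-0.24,0.335,0.005,55],[-0.265,0.37,0.01,60],[-0.29,0.405,0.015,65],[-0.315,0.44,0.02,70],[-0.335,0.467,0.02,73],[-0.355,0.495,0.02,75.2],[-0.37,0.515,0.02,75.2],[-0.38,0.53,0.02,75.2],[-0.387,0.539,0.02,75.2],[-0.387,0.539,0.02,75.2],[-0.387,0.539,0.02,75.2]],
], gripper=0)

```text
t: 1.87
tcp_pos: [0.5879, -0.0154, 0.1984]
tool_rot: [0.996, -0.092, -0.001, 0.0]
force: [-0.3, -0.3, 0.3]
finger_gap: 0.004
```

```bash
python3 - <<'E'
from h import *
plan([(79.4,.176,z) for z in (.15,.1,.06,.028)])
s=snap('top','a.png');s=snap('side','b.png')
E
```

```text
t 1.8667 p [ 0.5879 -0.0154  0.1984] yaw -10.57 F [-0.34 -0.32  0.35]
[[0.0012, 0.003, 0.0484, 0.0], [0.0013, 0.003, 0.0984, 0.0], [0.0014, 0.0029, 0.1384, 0.0], [0.0015, 0.0029, 0.1704, 0.0]]
```

View pics/a.png

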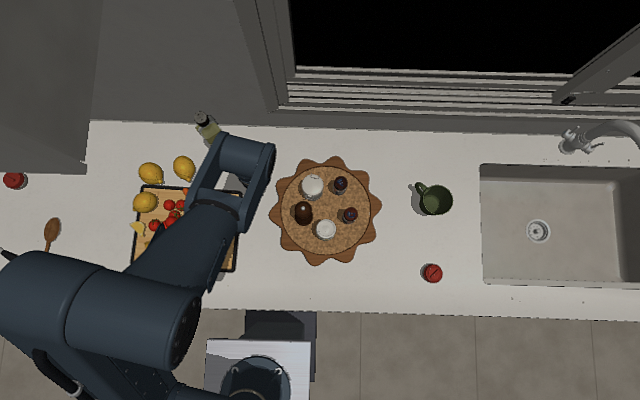

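View pics/b.png

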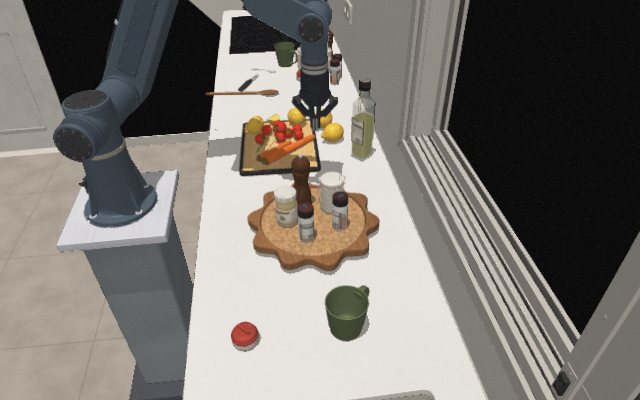

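```bash
python3 - <<'E'
from h import *
P=manip.sense()['tcp_pos']; P2=P+[0,0,-.008]
for n in('top','side'):
    s=snap(n,'c_%s.png'%n);print(P,proj(s,[P,P2,P+[0,0,.25]]).round(1).tolist())
E
```

```text
[ 0.58746811 -0.01445706  0.19853745] [[262.8, 188.1], [263.2, 188.6], [248.0, 165.0]]
[ 0.58746811 -0.01445706  0.19853745] [[315.0, 132.5], [315.1, 135.0], [313.2, 45.0]]
```

View pics/c_side.png

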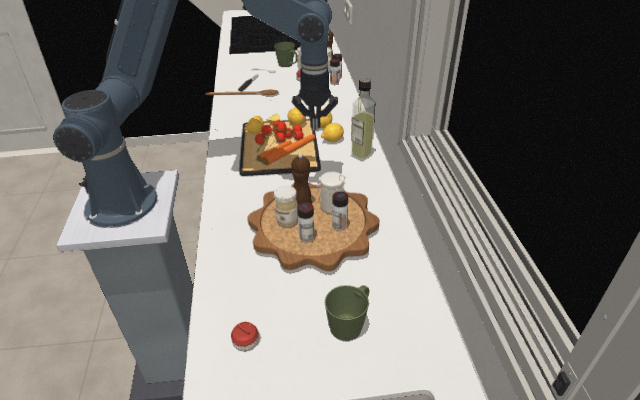

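move_arm([
  [[0.001,0.003,0.02,0],[0.001,0.003,0.05,0],[0.001,0.003,0.08,0],[0.001,0.003,0.11,0],[0.001,0.003,0.13,0],[0.001,0.003,0.145,0],[0.001,0.003,0.155,0],[0.001,0.003,0.163,0],[0.001,0.003,0.17,0],[0.001,0.003,0.17,0]],
])

```text
t: 2.9
tcp_pos: [0.5876, -0.0173, 0.0281]
tool_rot: [0.996, -0.091, -0.001, 0.0]
force: [0.6, 0.3, -0.3]
finger_gap: -0.002
```

```bash
python3 - <<'E'
from h import *
s=snap('side','d.png')
plan([(79.4+1.5*k,.174,.028) for k in range(1,17)])
E
```

```text
t 2.95 p [ 0.588  -0.0175  0.0288] yaw -10.42 F [ 0.25 -0.19 -0.43]
[[-0.0039, 0.003, 0.0008, -1.3], [-0.0084, 0.0032, 0.0008, -2.8], [-0.013, 0.0035, 0.0008, -4.3], [-0.0175, 0.0039, 0.0008, -5.8], [-0.022, 0.0044, 0.0008, -7.3], [-0.0265, 0.005, 0.0008, -8.8], [-0.031, 0.0058, 0.0008, -10.3], [-0.0355, 0.0067, 0.0008, -11.8], [-0.04, 0.0077, 0.0009, -13.3], [-0.0444, 0.0088, 0.0009, -14.8], [-0.0488, 0.01, 0.0009, -16.3], [-0.0531, 0.0113, 0.0009, -17.8], [-0.0574, 0.0128, 0.0009, -19.3], [-0.0617, 0.0144, 0.0009, -20.8], [-0.0659, 0.016, 0.0009, -22.3], [-0.0701, 0.0178, 0.0009, -23.8]]
```

View pics/d.png

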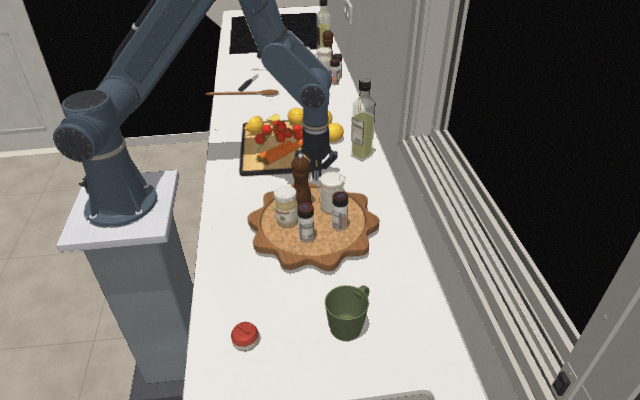

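The fingers (about 316,175) stand behind the tray's far rim, in the scoop. I'll start the push.

move_arm([
  [[-0.002,0.002,0.001,-0.5],[-0.004,0.003,0.001,-1.3],[-0.007,0.003,0.001,-2.4],[-0.01,0.003,0.001,-3.4],[-0.0135,0.0035,0.001,-4.5],[-0.0175,0.004,0.001,-5.8],[-0.022,0.0044,0.001,-7.3],[-0.0265,0.005,0.001,-8.8],[-0.031,0.0058,0.001,-10.3],[-0.0355,0.0067,0.001,-11.8],[-0.04,0.0077,0.001,-13.3],[-0.0444,0.0088,0.001,-14.8],[-0.0488,0.01,0.001,-16.3],[-0.0488,0.01,0.001,-16.3]],
])

```text
t: 4.12
tcp_pos: [0.5373, -0.0184, 0.028]
tool_rot: [0.999, 0.052, -0.001, 0.0]
force: [0.2, 0.3, 0.6]
finger_gap: 0.001
```

```bash
cat >> h.py <<'E'
def tray(s,show=None):
    b,cs=fit(s,(345,225)); W=unproj(s,cs,.042)
    def res(p):
        d=W[:,:2]-C; r=np.hypot(*d.T);a=np.arctan2(d[:,1],d[:,0]); return r-(.166+.014*np.cos(10*(a-p[0])))
    best=min((least_squares(res,[t],loss='soft_l1',f_scale=.002) for t in np.radians([0,9,18,27])),key=lambda r:r.cost)
    print('phase',(np.degrees(best.x[0])%36).round(2),'err',np.median(np.abs(best.fun)).round(4))
    if show:
        im=cv2.cvtColor(s['img'],cv2.COLOR_RGB2BGR); im=cv2.resize(im,None,fx=4,fy=4,interpolation=cv2.INTER_CUBIC)
        cv2.polylines(im,[((proj(s,rim(C,best.x[0]))+.5)*4).astype(int)],True,(255,0,0),1)
        y0,x0=145*4,240*4; cv2.imwrite('pics/'+show,im[y0:y0+520,x0:x0+600])
E
python3 - <<'E'
from h import *
s=snap('top','e.png');tray(s,'e_z.png');t=manip.sense();p=t['tcp_pos'][:2]-C
ph=np.degrees(np.arctan2(p[1],p[0]));print(ph,np.hypot(*p))
plan([(ph+1.6*k,.174,.028) for k in range(1,20)])
E
```

```text
phase 35.1 err 0.0035
96.11427572390517 0.17416027390104286
t 4.1667 p [ 0.5375 -0.0184  0.028 ] yaw 5.88 F [-0.62  0.93 -0.04]
[[-0.0049, 0.0002, 0.0, -1.8], [-0.0097, 0.0005, 0.0, -3.4], [-0.0146, 0.0008, 0.0, -5.0], [-0.0194, 0.0013, 0.0001, -6.6], [-0.0242, 0.002, 0.0001, -8.2], [-0.029, 0.0027, 0.0001, -9.8], [-0.0338, 0.0036, 0.0001, -11.4], [-0.0385, 0.0046, 0.0001, -13.0], [-0.0432, 0.0058, 0.0001, -14.6], [-0.0479, 0.0071, 0.0001, -16.2], [-0.0526, 0.0085, 0.0001, -17.8], [-0.0572, 0.0101, 0.0001, -19.4], [-0.0617, 0.0118, 0.0002, -21.0], [-0.0663, 0.0136, 0.0002, -22.6], [-0.0707, 0.0155, 0.0002, -24.2], [-0.0751, 0.0175, 0.0002, -25.8], [-0.0795, 0.0197, 0.0002, -27.4], [-0.0837, 0.022, 0.0002, -29.0], [-0.088, 0.0244, 0.0002, -30.6]]
```

View pics/e_z.png

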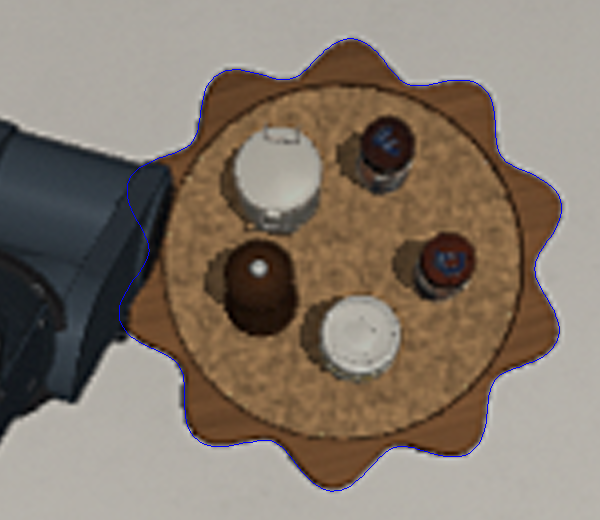

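Tray has turned 9.7° counter-clockwise; the mill and jars ride along. Continuing.

move_arm([
  [[-0.0025,0.0001,0,-0.9],[-0.006,0.0002,0,-2.1],[-0.0097,0.0005,0,-3.4],[-0.0146,0.0008,0,-5],[-0.0194,0.0013,0,-6.6],[-0.0242,0.002,0,-8.2],[-0.029,0.0027,0,-9.8],[-0.0338,0.0036,0,-11.4],[-0.0385,0.0046,0,-13],[-0.0432,0.0058,0,-14.6],[-0.0479,0.0071,0,-16.2],[-0.0526,0.0085,0,-17.8],[-0.0572,0.0101,0,-19.4],[-0.0617,0.0118,0,-21],[-0.0663,0.0136,0,-22.6],[-0.0707,0.0155,0,-24.2],[-0.0751,0.0175,0,-25.8],[-0.0795,0.0197,0,-27.4],[-0.0795,0.0197,0,-27.4]],
])

```text
t: 5.75
tcp_pos: [0.4591, -0.0461, 0.0282]
tool_rot: [0.958, 0.287, -0.002, -0.001]
force: [0.4, 0.4, 0.0]
finger_gap: 0.003
```

```bash
python3 - <<'E'
from h import *
s=snap('top','f.png');tray(s,'f_z.png');t=manip.sense();p=t['tcp_pos'][:2]-C
ph=np.degrees(np.arctan2(p[1],p[0]));print(ph,np.hypot(*p),t['q'].round(2))
plan([(ph+1.6*k,.174,.028) for k in range(1,20)])
E
```

```text
phase 19.34 err 0.8049
123.5477190622079 0.1744746589428801 [-0.34  0.67  1.98 -0.    0.5  -0.92]
t 5.8 p [ 0.4597 -0.0462  0.0282] yaw 33.27 F [ 0.19 -0.39 -0.21]
[[-0.0049, 0.0006, 0.0002, -1.9], [-0.0097, 0.0008, 0.0002, -3.5], [-0.0146, 0.0012, 0.0002, -5.1], [-0.0194, 0.0017, 0.0002, -6.7], [-0.0242, 0.0023, 0.0003, -8.3], [-0.029, 0.0031, 0.0003, -9.9], [-0.0338, 0.004, 0.0003, -11.5], [-0.0385, 0.005, 0.0003, -13.1], [-0.0432, 0.0062, 0.0003, -14.7], [-0.0479, 0.0075, 0.0003, -16.3], [-0.0526, 0.0089, 0.0003, -17.9], [-0.0572, 0.0104, 0.0004, -19.5], [-0.0617, 0.0121, 0.0004, -21.1], [-0.0662, 0.0139, 0.0004, -22.7], [-0.0707, 0.0159, 0.0004, -24.3], [-0.0751, 0.0179, 0.0004, -25.9], [-0.0794, 0.0201, 0.0004, -27.5], [-0.0837, 0.0224, 0.0004, -29.1], [-0.0879, 0.0248, 0.0004, -30.7]]
```

View pics/f_z.png

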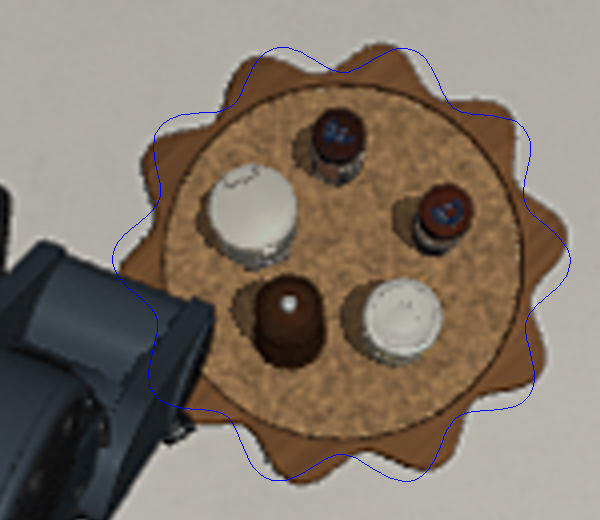

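```bash
sed -i 's/(345,225)/(330,246)/' h.py; python3 - <<'E'
from h import *
s=manip.snapshot('top')
b=mask(s)
def P(n,u,v,z):
    w=unproj(s,[[240+u/4-.5,145+v/4-.5]],z)[0,:2]; d=w-C
    print(n,'r',np.hypot(*d).round(4),'ang',np.degrees(np.arctan2(d[1],d[0])).round(1))
P('mill',289,302,.206);P('must',402,314,.139)
n,l,st,ce=cv2.connectedComponentsWithStats(b);i=1+np.argmax([st[k,4] if abs(ce[k]-[328,208]).max()<30 else 0 for k in range(1,n)]);print(st[i],ce[i])
ys,xs=np.where(l==i);print(xs[0],ys[len(ys)//2],xs[len(ys)//2])
E
```

```text
mill r 0.067 ang 145.0
must r 0.068 ang -141.2
[ 243  156  139  110 7289] [327.02935931 209.98696666]
333 210 295
```

Mill at 145°, upright; 35° left.

move_arm([
  [[-0.0025,0.0003,0,-1],[-0.006,0.0006,0,-2.3],[-0.0097,0.0008,0,-3.5],[-0.0146,0.0012,0,-5.1],[-0.0194,0.0017,0,-6.7],[-0.0242,0.0023,0,-8.3],[-0.029,0.0031,0,-9.9],[-0.0338,0.004,0,-11.5],[-0.0385,0.005,0,-13.1],[-0.0432,0.0062,0,-14.7],[-0.0479,0.0075,0,-16.3],[-0.0526,0.0089,0,-17.9],[-0.0572,0.0104,0,-19.5],[-0.0617,0.0121,0,-21.1],[-0.0662,0.0139,0,-22.7],[-0.0695,0.0154,0,-23.9],[-0.072,0.0165,0,-24.8],[-0.0735,0.0172,0,-25.4],[-0.0735,0.0172,0,-25.4]],
])

```text
t: 7.43
tcp_pos: [0.4074, -0.1007, 0.0283]
tool_rot: [0.872, 0.49, -0.002, -0.001]
force: [-1.4, 1.1, 0.4]
finger_gap: -0.003
```

```bash
sed -i 's/i=l\[int(c0\[1\]),int(c0\[0\])\]/i=1+np.argmax([st[k,4] if abs(ce[k]-[328,208]).max()<30 else 0 for k in range(1,n)])/' h.py; python3 - <<'E'
from h import *
s=snap('top','g.png');tray(s,'g_z.png');t=manip.sense();p=t['tcp_pos'][:2]-C
ph=np.degrees(np.arctan2(p[1],p[0]));print(ph,np.hypot(*p),t['q'].round(2))
plan([(ph+1*k,.174,.028) for k in range(1,13)])
E
```

```text
phase 14.27 err 0.0037
148.53174725752655 0.17414168694321225 [-0.51  0.65  2.08 -0.    0.41 -1.53]
t 7.4833 p [ 0.4076 -0.1007  0.0283] yaw 58.66 F [-0.99  0.31  0.06]
[[-0.003, 0.0002, 0.0003, -0.9], [-0.0061, 0.0002, 0.0003, -1.9], [-0.0091, 0.0004, 0.0003, -2.9], [-0.0121, 0.0005, 0.0003, -3.9], [-0.0152, 0.0008, 0.0003, -4.9], [-0.0182, 0.0011, 0.0004, -5.9], [-0.0212, 0.0014, 0.0004, -6.9], [-0.0242, 0.0018, 0.0004, -7.9], [-0.0272, 0.0022, 0.0004, -8.9], [-0.0302, 0.0027, 0.0004, -9.9], [-0.0332, 0.0033, 0.0004, -10.9], [-0.0362, 0.0039, 0.0004, -11.9]]
```

View pics/g_z.png

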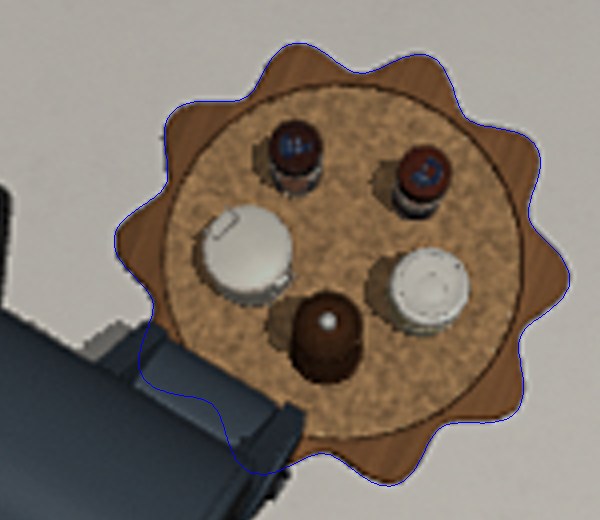

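Tray turned 60.9° in total; mill at about 169°. About 11° more.

move_arm([
  [[-0.002,0.0001,0,-0.6],[-0.005,0.0002,0,-1.5],[-0.0091,0.0004,0,-2.9],[-0.0121,0.0005,0,-3.9],[-0.0152,0.0008,0,-4.9],[-0.0182,0.0011,0,-5.9],[-0.0212,0.0014,0,-6.9],[-0.0242,0.0018,0,-7.9],[-0.0272,0.0022,0,-8.9],[-0.0295,0.0026,0,-9.7],[-0.0315,0.003,0,-10.4],[-0.033,0.0033,0,-10.9],[-0.033,0.0033,0,-10.9]],
])

```text
t: 8.57
tcp_pos: [0.393, -0.1308, 0.0283]
tool_rot: [0.821, 0.57, -0.002, -0.001]
force: [-1.6, 1.9, -0.1]
finger_gap: 0.002
```

```bash
python3 - <<'E'
from h import *
s=snap('top','i.png');tray(s,'i_z.png');t=manip.sense();p=t['tcp_pos'][:2]-C
ph=np.degrees(np.arctan2(p[1],p[0]));print(ph,np.hypot(*p),t['q'].round(2))
plan([(ph-3,.177,.028),(ph-3,.178,.25)])
snap('side','j.png')
E
```

```text
phase 26.01 err 0.0037
159.524042721283 0.1739855298569589 [-0.59  0.65  2.1  -0.01  0.4  -1.8 ]
t 8.6167 p [ 0.3931 -0.1307  0.0283] yaw 69.54 F [-2.28  1.53 -0.67]
[[0.0093, -0.0028, 0.0003, 3.0], [0.009, -0.0047, -0.2217, 3.0]]
```

View pics/i_z.png

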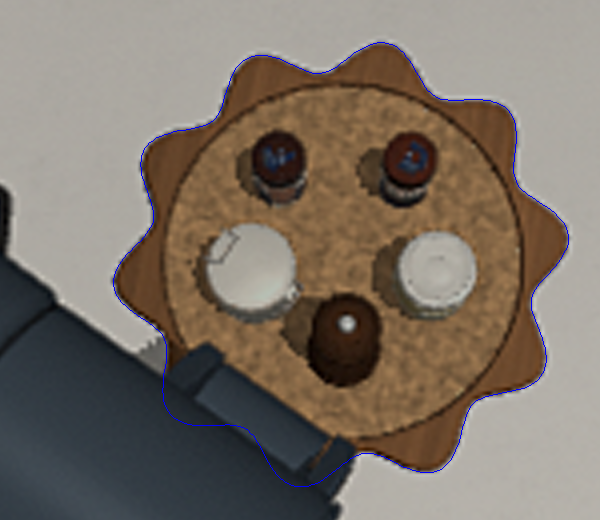

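View pics/j.png

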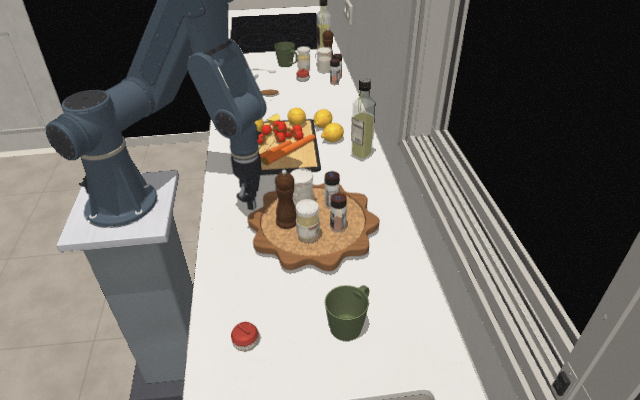

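Tray has turned 72.6°, which puts the mill at 180.4°. I'll ease back off the flank, then lift away.

move_arm([
  [[0.002,-0.0005,0,0.7],[0.004,-0.001,0,1.4],[0.007,-0.002,0,2.2],[0.009,-0.003,0,3],[0.01,-0.003,0,3],[0.01,-0.003,-0.01,3],[0.01,-0.004,-0.025,3],[0.01,-0.005,-0.045,3],[0.01,-0.005,-0.07,3],[0.01,-0.005,-0.095,3],[0.01,-0.005,-0.12,3],[0.01,-0.005,-0.145,3],[0.01,-0.005,-0.17,3],[0.01,-0.005,-0.195,3],[0.01,-0.005,-0.215,3],[0.01,-0.005,-0.23,3],[0.01,-0.005,-0.23,3]],
])

```text
t: 10.08
tcp_pos: [0.3948, -0.1205, 0.2612]
tool_rot: [0.836, 0.549, -0.0, 0.002]
force: [0.2, 0.3, -1.0]
finger_gap: 0.003
```

```bash
python3 - <<'E'
from h import *
t=manip.sense();print(t['tcp_pos'],t['force'].round(2))
Rt=R.from_quat(t['tool_rot']).as_matrix()
print((Rt.T@(np.array([.42,.25,.26])-t['tcp_pos'])).round(3))
E
```

```text
[ 0.39476763 -0.12049414  0.26121327] [ 0.24  0.3  -1.03]
[ 0.35  -0.124 -0.   ]
```

move_arm([
  [[0.01,-0.003,0,0],[0.03,-0.01,0,0],[0.055,-0.02,0,0],[0.08,-0.028,0,0],[0.105,-0.037,0,0],[0.13,-0.046,0,0],[0.155,-0.055,0,0],[0.18,-0.064,0,0],[0.205,-0.072,0,0],[0.23,-0.08,0,0],[0.255,-0.09,0,0],[0.28,-0.1,0,0],[0.305,-0.108,0,0],[0.325,-0.115,0,0],[0.34,-0.12,0,0],[0.35,-0.124,0,0],[0.35,-0.124,0,0],[0.35,-0.124,0,0]],
])

```text
t: 11.58
tcp_pos: [0.4192, 0.25, 0.2588]
tool_rot: [0.836, 0.549, -0.001, 0.002]
force: [-0.4, -0.6, 0.7]
finger_gap: 0.003
```

```bash
python3 - <<'E'
from h import *
s=snap('top','k.png');tray(s,'k_z.png');snap('side','l.png')
E
```

```text
phase 25.67 err 0.003
```

View pics/k_z.png

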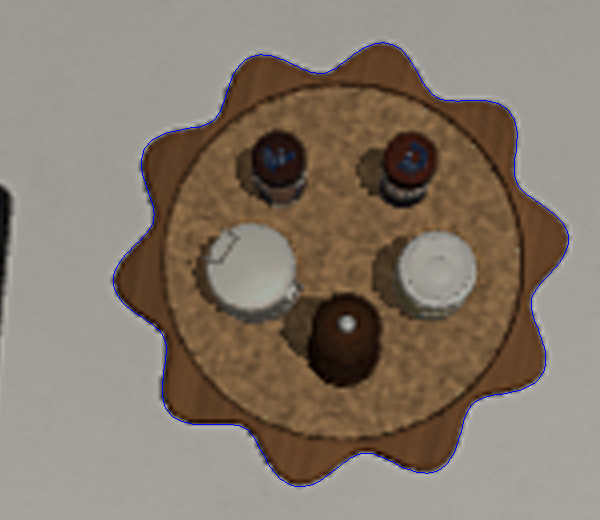

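View pics/l.png

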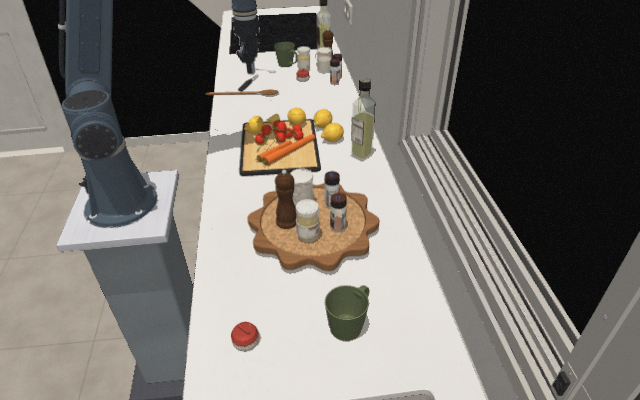

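View pics/k.png

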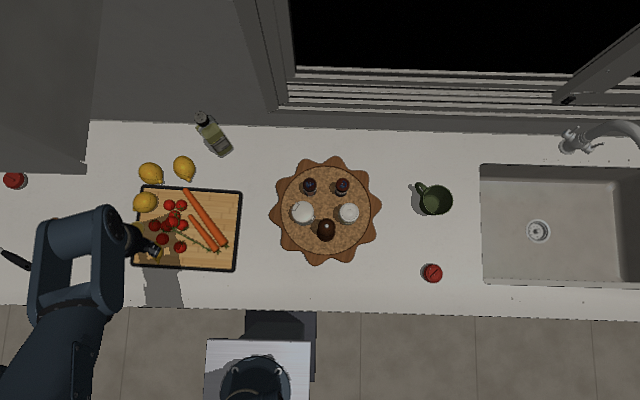

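```bash
python3 - <<'E'
from h import *
s=manip.snapshot('top')
w=unproj(s,[[240+346/4-.5,145+323/4-.5]],.206)[0,:2]-C; print(w)
if abs(w[1])<.012 and w[0]<-.055: print(manip.sign_off())
E
```

```text
[-0.0682238  -0.00087122]
the job is handed in; nothing more can be done
None
```

I turned the turntable about 72° counter-clockwise until the pepper mill stood at the front, took the hand away and handed the job in after about 12 s of the 72 s. I used one scoop and four short, gentle pushes, with the closed fingers against a lobe. Then I eased off, lifted straight up and parked the arm to the left.

- **Mill:** in the last picture it stands 68 mm in front of the turning axis and about 1 mm off the centre line (the allowance is 22 mm). I checked its position from the knob on top. That put its distance from the axis at 67–68 mm all along, against the stated 75 mm or so.
- **Turntable:** its position after the hand was withdrawn agreed with the one before to about 0.3°. I did not measure its speed directly.
- **Jars and other things:** the mill and all four jars look upright on the tray. By eye, the oil bottle, mug and timer are in the same place in the pictures before and after; I did not measure them.

One rim measurement part-way through failed because the arm hid part of the tray. I took the mill's position from its knob for that step and corrected the measurement before going on. No other check failed.

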